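# Clear the overfull parts tub and close it

## Robot

A 6-joint arm with a two-finger parallel gripper is mounted at the origin on a cart in front of the work surface, level with it; the furniture and walls round the work are solid. World frame = base frame: x ahead of the robot, y to its left, z up, the work surface at z = 0. Lengths are in m, angles in degrees, forces in N, time in s.
With the tool pointing down it reaches from about 0.25 to 0.725 m from the base axis. Payload 9.7 kg.
Tool frame: the origin (TCP) lies between the finger pads; the fingertips stand 11 mm ahead of it and the grasp point (between the pads) lies 8 mm behind it; z points along the fingers, x is the direction in which the jaws open and shut, and the axes are right-handed (so a half turn about z gives the same grasp; the last joint's range is limited). The gripper opens to 85 mm and grips with 20 to 120 N. Pads are 22 mm wide; open, the fingers measure 114 mm over their backs; the gripper's body (76 mm by 85 mm) begins 54 mm behind the grasp point. The pads swing forward as they close: fully open they stand 13 mm farther back than shut.
Start: joints at [77.12, 4.979, 10.078, 95.1, 0, 90], TCP at [0.123, 0.536, 0.242] pointing down, gripper open.
Joint ranges: [-179.16, 179.16], [-48.56, 103.87], [-65.8, 70.77], [-126.05, 130.52], [-82.76, 87.17], [-180, 180]. Speed limits (degrees/s): [127.2, 127.2, 147.25, 180, 180, 180].

## Interface

Orientations are given as [roll, pitch, yaw] about the fixed x, y, z axes, in that order (R = Rz(yaw) Ry(pitch) Rx(roll)).
In Python, from workcell import get_obs, camera, job_done gives the robot as it stands.
- The arm moves only by the tool arm_command, never from a script. Its argument "increments" is a list of rows, each a list of 2 entries, a list of its own where there are three numbers: the shift along the tool's x, y, z in units of 25 mm (1.0 is 25 mm), then the turn about the tool's z in units of 6 degrees (1.0 is 6 degrees). In form: [[[dx, dy, dz], roll], ...]. A call has 1 to 5 rows; each row is the pose to reach, as a shift and turn from the pose measured when the call began, along the tool's axes at that moment; what a row does not reach only later rows make up. A row lasts 1/10 s, in which the tool goes at most 50 mm and 8.59 degrees, less where a joint would pass 70% of its speed; a pose out of reach is approached as far as the arm can. A call with a gripper value outside its range is refused whole. "claw" is the closure, from -1 (fully open) to 1 (shut), so that 0 is half open, set as the call begins (left out, the last holds). The fingers move at their own pace and stop on an object; "force" is the grip in N (left out, the last holds). Time passes only in rows, so rows that repeat a pose let the fingers close. It gives the time, the measured TCP pose, the force and the opening at its end, in the units of the state.
- get_obs(): the state, without advancing time (a new reading comes with each control period).
- camera(name): name is "scene" or "side" or "wrist"; returns a dict with "frame" (384x512x3 uint8, red, green, blue), "range_z" (384x512 float32, m along the optical axis (not along the pixel's ray), 0 where there is no reading), "K" (3x3 intrinsics, pixels), "R" (3x3) and "t" (3): a world point X has camera coordinates R X + t; the wrist camera has in their place "hand_eye" (4x4, takes a point from camera to tool coordinates, whose origin is the TCP and whose axes are the tool frame's). Camera axes: x right, y down, z forward; pixel columns grow to the right and rows downward; lengths in m; the calibration is good to about 2 mm. The wrist camera is an equidistant fisheye: a pixel r from the principal point sees the ray r / f radians off the axis. A picture is of the moment at which its call begins: read the wrist's pose just before it.
- job_done(): hands the job in, once; it reports no verdict.
The state is a dict: "time": time; "q": joint angles; "qd": joint speeds; "joint_efforts": joint torques, N m; "ee_pos": TCP position; "tcp_rot": TCP orientation; "wrist_force": force on the tool from outside, world axes, zero at the start; "torque": the same for the moment, N m; "opening": finger opening in m.
Only numpy, scipy, OpenCV 4.12 (cv2) and the standard library are available. Lean on these libraries where they do the work, as an engineer would, in place of code of your own. Each camera call takes 0.05 s, during which the arm holds its last target.

## Task

The lid will not seat on the parts tub because one of the parts in it stands above the fill line. Take that part out and stand it upright in the shallow square tray, leave the other part in the tub, then put the lid on the tub so that it sits flat and fully home on the rim all round.

Things in the scene. Friction and masses are not known exactly. Their poses are not given: they have to be found in the camera images.
- parts_tub: Grey open-topped parts tub, fixed; outside 106 (its x) x 136 (its y) x 40 mm high, walls and floor 3 mm. A thin dark fill line runs round the inside 12 mm below the rim. Two parts stand in it, one near each short end. Origin: centre of its underside, z up; the rim is at z = 40 mm, the inner floor at 3 mm.
- tub_lid: Loose grey sheet lid, 0.25 kg: plate 118 (x) x 148 (y) x 4 mm. Under it a 6 mm deep rubber bead, outer 88 x 118, drops inside the tub with 6 mm play a side; home when the plate rests on the rim, y along the tub's y, either way round. On top a black handle bar along y, 14 wide, 84 long, 22 to 36 mm above the origin: pinch across x. Origin: centre of the plate's underside; 6 mm up as it lies.
- sorting_tray: Shallow square black plastic tray, fixed to the worktop, 120 x 120 x 14 mm, walls and floor 3 mm, empty at the start. Origin: centre of its underside, z up.
- spindle: The tall part, a spindle, 0.04 kg, 65 mm tall: round foot 45 mm across, 9 thick; upright stem 22 (x) by 18 mm (y), its x faces flat up to 65 mm, the top 8 mm a nib on one side only. Stands in the tub at either end, 28 mm above the rim; pinch the stem across x. Origin: centre of the foot's underside, z up. A red spindle of like shape on the worktop is a bystander.
- gear: The low part: a light grey toothed gear, 48 mm in diameter, 18 mm tall, lying flat in the tub at the other end, below the fill line. Origin: centre of its underside, z up.
Mind the look-alikes: they are no part of the job. Leave any pink or turquoise look-alike of the spindle alone.

How it is judged:
By the outcome, as a careful person would: the job done as asked, in the order asked, and still so for the second after the job is handed in, with the robot touching nothing.
It also fails if it takes over 54 s, if anything falls off the work surface, if the arm or the gripper's body presses on something with over 40 N, if the wrist force passes 120 N, or if a joint passes its speed limit or range.

## Working session

There is one attempt and no reset: what is moved stays moved. The work goes in short steps, Python scripts to look and compute and a tool call to move; the robot and the scene stay as the last step left them, time stands still between calls to the robot, and variables do not carry over. Pictures are saved under pics/ and viewed, and the job is handed in when it is done.

Besides the shell and the picture viewer there is one more tool, called after ">>>" as a command line: name --argument value ..., lists and objects as JSON in quotes. arm_command: Moves the arm, as the interface text tells. Its arguments: {"type":"object","properties":{"increments":{"type":"array"},"claw":{"type":"number"},"force":{"type":"number"}},"required":["increments"]}

```bash
ls; mkdir -p pics
python3 - <<'E'
from workcell import get_obs,camera
import cv2,numpy as np
o=get_obs();print(o)
for n in("scene","side","wrist"):
    c=camera(n);cv2.imwrite(f"pics/{n}0.png",cv2.cvtColor(c["frame"],cv2.COLOR_RGB2BGR));np.savez(f"pics/{n}0.npz",**c)
    print(n,c["K"].tolist(),[ (k,np.round(c[k],4).tolist()) for k in("R","t","hand_eye") if k in c])
E
```

```text
pics
{'time': 0.0, 'q': array([7.71212348e+01, 5.01099693e+00, 1.00345160e+01, 9.50992925e+01,
       4.48990126e-05, 9.00014174e+01]), 'qd': array([ 0.06541909, -0.06572393,  0.15240796,  0.02942669,  0.00584763,
        0.01289622]), 'joint_efforts': array([ 2.11772473e-03, -5.20382309e+01,  4.64808798e+01,  1.59733160e-02,
        1.73679173e-04,  6.67503983e-06]), 'ee_pos': array([0.12254126, 0.5359569 , 0.2415846 ]), 'tcp_rot': array([-1.79999957e+02,  7.57734642e-02,  7.71198174e+01]), 'wrist_force': array([0.70483246, 0.14359626, 0.47626195]), 'torque': array([-0.04690667,  0.0218856 , -0.01882869]), 'opening': 0.08541765080425118}
scene [[431.1945846321806, 0.0, 258.69198505344883], [0.0, 431.1945846321806, 197.2849254996812], [0.0, 0.0, 1.0]] [('R', [[0.56, -0.8283, -0.0162], [-0.6102, -0.3991, -0.6843], [0.5604, 0.3931, -0.729]]), ('t', [-0.3943, 0.3711, 0.6262])]
side [[450.1190488182028, 0.0, 253.39057831740695], [0.0, 450.1190488182028, 195.64784178695135], [0.0, 0.0, 1.0]] [('R', [[-0.9997, 0.0042, -0.0251], [0.0243, 0.4518, -0.8918], [0.0076, -0.8921, -0.4518]]), ('t', [0.6193, 0.0646, 1.1337])]
wrist [[297.3186396354542, 0.0, 256.66768956564806], [0.0, 297.3186396354542, 194.82409586505509], [0.0, 0.0, 1.0]] [('hand_eye', [[1.0, -0.0006, 0.0005, 0.0001], [0.0004, 0.9511, 0.3088, -0.0798], [-0.0007, -0.3088, 0.9511, -0.1322], [0.0, 0.0, 0.0, 1.0]])]
```

View pics/scene0.png

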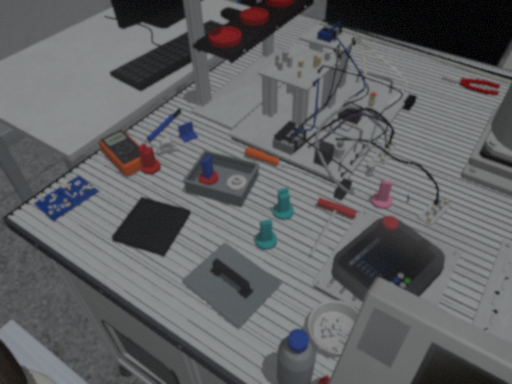

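View pics/side0.png

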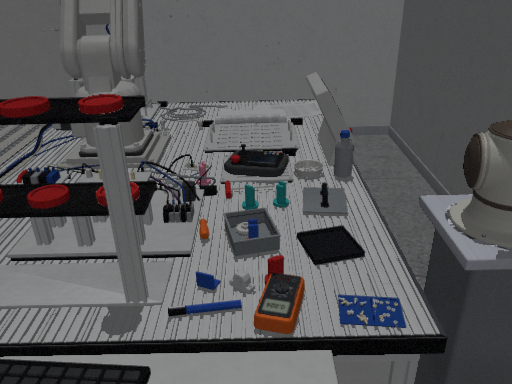

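View pics/wrist0.png

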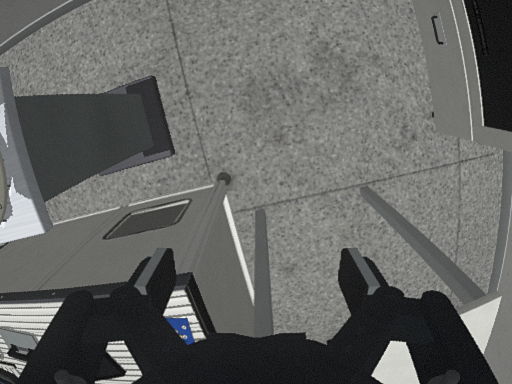

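Scene view: tub at about (222,178), the spindle (blue stem, red foot) at (207,168), gear at (237,182), tray at (152,225), lid at (232,283), red bystander at (149,160). I'll measure them next.

```bash
cat > h.py <<'E'
import numpy as np,cv2
def cloud(c):
    z=c["range_z"];K=c["K"];v,u=np.mgrid[:384,:512]
    p=np.stack([(u-K[0,2])/K[0,0]*z,(v-K[1,2])/K[1,1]*z,z],-1)
    P=(p-c["t"])@c["R"]; P[z==0]=np.nan
    return P
E
python3 - <<'E'
import numpy as np,cv2
from h import *
for n in("scene","side"):
    c=dict(np.load(f"pics/{n}0.npz"));P=cloud(c)
    f=c["frame"]
    pts={"scene":dict(spin=(207,160),foot=(209,177),gear=(237,182),tray=(152,225),lid=(215,300),handle=(232,278),rimL=(187,187),rimT=(222,155),red=(149,155),mat=(200,230),turq=(284,200),turq2=(265,230)),
     "side":dict(spin=(253,228),gear=(242,228),tray=(330,244),lid=(315,208),handle=(324,190),red=(276,262),turq=(282,190),turq2=(250,195))}[n]
    for k,(u,v) in pts.items(): print(n,k,np.round(P[v,u],3),f[v,u])
    s=cv2.resize(f[120:340,90:300] if n=="scene" else f[170:300,180:380],None,fx=2.7 if n=="scene" else 4,fy=2.7 if n=="scene" else 4,interpolation=cv2.INTER_CUBIC)
    s=np.clip(s.astype(float)*1.6,0,255).astype(np.uint8)
    cv2.imwrite(f"pics/{n}crop.png",s[:600,:800,::-1])
E
```

```text
scene spin [0.616 0.077 0.068] [ 42  57 109]
scene foot [0.613 0.075 0.02 ] [58 47 78]
scene gear [0.634 0.011 0.021] [120 120 120]
scene tray [0.445 0.097 0.004] [33 34 37]
scene lid [ 0.376 -0.126  0.008] [87 92 96]
scene handle [ 0.416 -0.138  0.04 ] [36 38 39]
scene rimL [0.56  0.095 0.021] [57 60 62]
scene rimT [0.672 0.081 0.04 ] [86 88 91]
scene red [0.568 0.211 0.054] [95 34 36]
scene mat [0.492 0.005 0.001] [139 142 143]
scene turq [ 0.623 -0.119  0.048] [42 88 89]
scene turq2 [ 0.535 -0.13   0.048] [41 86 89]
side spin [0.619 0.092 0.053] [14 32 74]
side gear [0.647 0.023 0.012] [116 115 114]
side tray [0.44  0.09  0.003] [12 14 20]
side lid [ 0.455 -0.073  0.011] [87 93 94]
side handle [ 0.426 -0.118  0.041] [17 17 18]
side red [0.574 0.238 0.06 ] [77 17 19]
side turq [ 0.54  -0.117  0.045] [15 68 69]
side turq2 [ 0.627 -0.103  0.039] [13 67 69]
```

View pics/scenecrop.png

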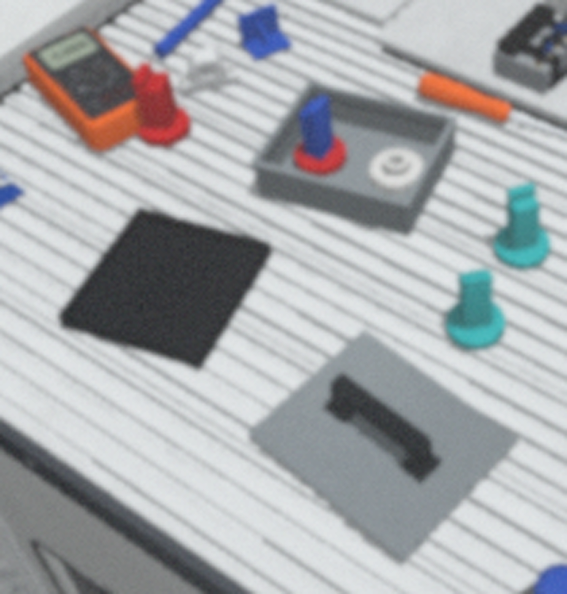

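View pics/sidecrop.png

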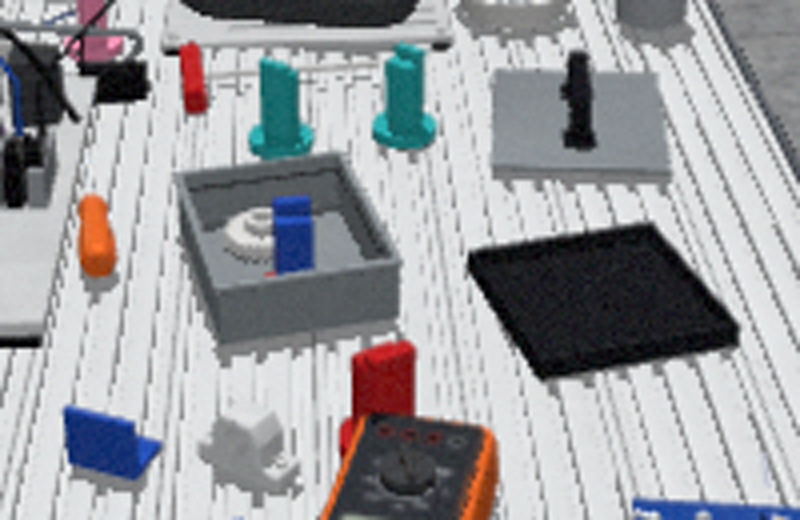

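Run:
```python
import numpy as np,cv2
from h import *
C={n:dict(np.load(f"pics/{n}0.npz")) for n in("scene","side")}
def rect(P,m):
    (c,s,a)=cv2.minAreaRect((P[m][:,:2]*1000).astype(np.float32)); return np.round(c,1),np.round(s,1),round(a,1),m.sum()
for n,c in C.items():
    P=cloud(c);x,y,z=P[...,0],P[...,1],P[...,2];f=c["frame"].astype(int)
    tub=(x>.53)&(x<.72)&(y>-.06)&(y<.16)
    blue=(f[...,2]>1.5*f[...,0])&(f[...,2]>50)&tub
    gray=(f.max(-1)-f.min(-1)<15)
    m=tub&gray&(z>.037)&(z<.046); print(n,"tubrim",rect(P,m))
    lid=(x>.28)&(x<.53)&(y>-.25)&(y<-.02)
    m=lid&(z>.006)&(z<.016)&(f.max(-1)<120)
    m=cv2.morphologyEx(m.astype(np.uint8),cv2.MORPH_OPEN,np.ones((3,3)))>0
    print("lid",rect(P,m),"z",np.nanmedian(z[m]))
    m=lid&(z>.030)&(z<.045)&(f.max(-1)<60);print("handle",rect(P,m))
    m=(x>.33)&(x<.56)&(y>0.0)&(y<.2)&(f.max(-1)<60)&(z<.02)
    m=cv2.morphologyEx(m.astype(np.uint8),cv2.MORPH_OPEN,np.ones((5,5)))>0
    print("tray",rect(P,m))
    print("blue",rect(P,blue&(z>.03)),np.nanmax(z[blue]), np.round(np.nanmedian(P[blue&(z>.058)],0),3))
```

```text
scene tubrim (array([625.5,  47.6]), array([112.6, 142.1]), 13.0, np.int64(478))
lid (array([ 446.3, -129.9]), array([149.4, 165.7]), 83.6, np.int64(3910)) z 0.010626095345599749
handle (array([ 421.7, -129.3]), array([81.6, 13.4]), 83.3, np.int64(357))
tray (array([442. ,  93.8]), array([120.5, 120.8]), 14.0, np.int64(2599))
blue (array([637.1,  90.6]), array([66. , 22.3]), 22.1, np.int64(175)) 0.07121460970508986 [0.616 0.079 0.064]
side tubrim (array([626.3,  47.8]), array([111. , 146.2]), 13.0, np.int64(315))
lid (array([ 445.5, -130.1]), array([154.9, 163.7]), 83.5, np.int64(997)) z 0.009882530431433894
handle (array([ 423.8, -123.1]), array([80.3, 13.5]), 82.1, np.int64(86))
tray (array([443.5,  94.9]), array([120.5, 124.5]), 14.4, np.int64(1766))
blue (array([622.4,  45. ]), array([ 22.3, 138.9]), 3.8, np.int64(177)) 0.07025949222740749 [0.621 0.083 0.063]
```

Run:
```python
import numpy as np,cv2
from h import *
A=[]
for n in("scene","side"):
    P=cloud(dict(np.load(f"pics/{n}0.npz"))).reshape(-1,3);A.append(P)
A=np.concatenate(A);A=A[(A[:,2]>.06)&(A[:,0]>-.2)&(A[:,0]<1.0)&(abs(A[:,1])<.8)]
H={}
for p in A:
    k=(int(np.floor(p[0]/.1)),int(np.floor(p[1]/.1)));H.setdefault(k,[]).append(p[2])
for k in sorted(H):
    if len(H[k])>5: print("x%.1f y%.1f"%(k[0]/10,k[1]/10),len(H[k]),round(np.percentile(H[k],2),2),round(max(H[k]),2))
```

```text
x0.0 y-0.1 965 0.08 0.25
x0.0 y0.0 2670 0.06 0.26
x0.1 y-0.1 318 0.13 0.2
x0.1 y0.0 401 0.12 0.21
x0.2 y-0.6 7 0.06 0.07
x0.2 y-0.4 18 0.07 0.1
x0.3 y-0.7 38 0.06 0.25
x0.3 y-0.6 1667 0.08 0.25
x0.3 y-0.5 7121 0.16 0.25
x0.3 y-0.4 4674 0.07 0.25
x0.3 y-0.3 416 0.06 0.14
x0.4 y-0.7 34 0.22 0.25
x0.4 y-0.6 518 0.24 0.25
x0.4 y-0.5 1198 0.24 0.25
x0.4 y-0.4 366 0.2 0.25
x0.5 y-0.2 75 0.06 0.07
x0.5 y0.2 141 0.06 0.07
x0.6 y-0.5 47 0.06 0.08
x0.6 y-0.4 277 0.06 0.08
x0.6 y-0.2 73 0.06 0.07
x0.6 y0.0 109 0.06 0.07
x0.7 y-0.3 77 0.06 0.09
x0.7 y-0.2 456 0.06 0.1
x0.7 y-0.1 351 0.06 0.11
x0.7 y0.0 22 0.06 0.06
x0.8 y-0.4 104 0.06 0.07
x0.8 y-0.2 665 0.06 0.13
x0.8 y-0.1 1192 0.06 0.17
x0.8 y0.0 1115 0.06 0.17
x0.8 y0.1 1520 0.08 0.39
x0.8 y0.2 7729 0.07 0.39
x0.9 y-0.7 73 0.07 0.5
x0.9 y-0.6 610 0.07 0.5
x0.9 y-0.5 984 0.06 0.45
x0.9 y-0.3 45 0.06 0.14
x0.9 y-0.2 595 0.06 0.16
x0.9 y-0.1 778 0.06 0.17
x0.9 y0.0 1050 0.07 0.18
x0.9 y0.1 1521 0.08 0.39
x0.9 y0.2 2898 0.19 0.39
```

```bash
cat >> h.py <<'E'
from scipy.spatial.transform import Rotation as Ro
def units(target,yaw,o=None):
    """shift in tool units and turn in units to reach target [m], yaw[deg] tool down"""
    from workcell import get_obs
    o=o or get_obs()
    R=Ro.from_euler("xyz",o["tcp_rot"],degrees=True).as_matrix()
    d=R.T@(np.array(target)-o["ee_pos"])/.025
    t=(o["tcp_rot"][2]-yaw+180)%360-180
    print("now",np.round(o["ee_pos"],4),np.round(o["tcp_rot"],2),"open",round(o["opening"],4),"t",o["time"],"F",np.round(o["wrist_force"],1),"-> units",np.round(d,2),"turn",round(t/6,2))
E
python3 -c "
from h import *
units([.618,.083,.2],13)"
```

```text
now [0.1226 0.536  0.2417] [-1.800e+02  6.000e-02  7.712e+01] open 0.0855 t 0.15 F [-0.7 -0.2  0.5] -> units [-13.24  23.36   1.68] turn 10.69
```

>>> arm_command --increments '[[[-0.9,1.6,0],0.8],[[-1.8,3.2,0],1.6],[[-2.7,4.8,0],2.4],[[-3.6,6.4,0],3.2],[[-4.5,8.0,0],4.0]]' --claw 0.0

```text
time: 0.65
ee_pos: [0.2934, 0.3803, 0.2417]
tcp_rot: [180.0, 0.1, 52.9]
wrist_force: [0.3, 1.7, -0.4]
opening: 0.0428
```

```bash
python3 -c "
from h import *
units([.618,.083,.2],13)"
```

```text
now [0.2934 0.3803 0.2417] [1.7998e+02 6.0000e-02 5.2940e+01] open 0.0428 t 0.65 F [ 0.3  1.7 -0.4] -> units [-1.66 17.53  1.68] turn 6.66
```

>>> arm_command --increments '[[[-0.2,1.75,0.2],0.7],[[-0.4,3.5,0.4],1.4],[[-0.6,5.2,0.6],2.1],[[-0.8,7.0,0.8],2.8],[[-1.0,8.8,1.0],3.5]]'

```text
time: 1.15
ee_pos: [0.4549, 0.2262, 0.2166]
tcp_rot: [180.0, 0.0, 31.8]
wrist_force: [0.4, 1.3, -0.5]
opening: 0.0427
```

```bash
python3 -c "
from h import *
units([.618,.083,.2],13)"
```

```text
now [0.4549 0.2262 0.2166] [1.7996e+02 4.0000e-02 3.1770e+01] open 0.0427 t 1.15 F [ 0.4  1.3 -0.5] -> units [2.53 8.3  0.67] turn 3.13
```

>>> arm_command --increments '[[[0.5,1.7,0.2],0.7],[[1.0,3.4,0.4],1.4],[[1.5,5.1,0.5],2.1],[[2.1,6.8,0.6],2.8],[[2.5,8.3,0.7],3.1]]'

```text
time: 1.65
ee_pos: [0.6187, 0.081, 0.1984]
tcp_rot: [179.9, 0.1, 13.0]
wrist_force: [0.0, 1.3, 0.2]
opening: 0.0425
```

>>> arm_command --increments '[[[0,0,0],0],[[0,0,0],0]]'

```text
time: 1.85
ee_pos: [0.6189, 0.0801, 0.1974]
tcp_rot: [180.0, 0.2, 12.9]
wrist_force: [-1.0, 0.3, 0.3]
opening: 0.0425
```

```bash
cat > look.py <<'E'
import sys,numpy as np,cv2
from workcell import get_obs,camera
n,tag=sys.argv[1:3]
o=get_obs();c=camera(n)
np.savez(f"pics/{n}{tag}.npz",ee=o["ee_pos"],rot=o["tcp_rot"],**c)
f=np.clip(c["frame"].astype(float)*1.5,0,255).astype(np.uint8)
cv2.imwrite(f"pics/{n}{tag}.png",f[:,:,::-1]);print(o["time"],o["ee_pos"],o["tcp_rot"],o["opening"])
E
python3 look.py wrist 1
```

```text
1.85 [0.61885159 0.08011722 0.19735608] [1.79968654e+02 1.57599548e-01 1.28922971e+01] 0.042487152257654884
```

View pics/wrist1.png

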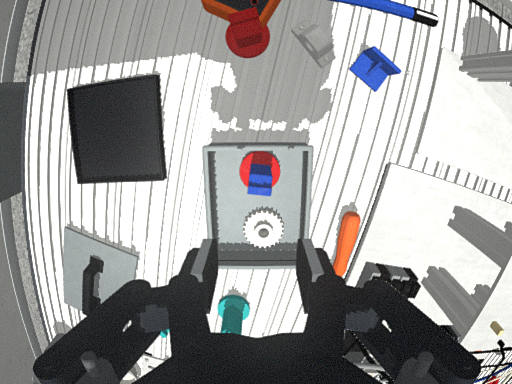

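Wrist view: tub upright in the picture, (205–312, 145–265); spindle foot centred at about (260,170), blue stem to (260,195); gear at (263,229); tray (118,128); lid (100,270).

```bash
cat >> h.py <<'E'
def wcloud(c):
    K=c["K"];v,u=np.mgrid[:384,:512].astype(float);x=u-K[0,2];y=v-K[1,2];r=np.hypot(x,y)+1e-9;th=r/K[0,0]
    z=c["range_z"];s=np.tan(th)*z/r
    p=np.stack([x*s,y*s,z],-1)
    H=c["hand_eye"];p=p@H[:3,:3].T+H[:3,3]
    R=Ro.from_euler("xyz",c["rot"],degrees=True).as_matrix()
    P=p@R.T+c["ee"];P[z==0]=np.nan;return P
def wray(c,uv):
    K=c["K"];uv=np.atleast_2d(uv).astype(float);d=uv-K[:2,2];r=np.hypot(*d.T)+1e-9;th=r/K[0,0]
    p=np.stack([d[:,0]/r*np.sin(th),d[:,1]/r*np.sin(th),np.cos(th)],-1)
    H=c["hand_eye"];R=Ro.from_euler("xyz",c["rot"],degrees=True).as_matrix()
    return R@H[:3,3]+c["ee"],(p@H[:3,:3].T)@R.T
def onplane(c,uv,z):
    o,d=wray(c,uv);return o+d*((z-o[2])/d[:,2])[:,None]
def rect(P,m):
    (c,s,a)=cv2.minAreaRect((P[m][:,:2]*1000).astype(np.float32)); return np.round(c,1),np.round(s,1),round(a,1),int(m.sum())
E
cat > m1.py <<'E'
import sys
from h import *
c=dict(np.load(sys.argv[1]));P=wcloud(c);x,y,z=P[...,0],P[...,1],P[...,2];f=c["frame"].astype(int)
tub=(x>.53)&(x<.72)&(y>-.06)&(y<.16)
r,g,b=f[...,0],f[...,1],f[...,2]
blue=(b>1.5*r)&tub; red=(r>1.5*b)&tub
print("blue max z",np.nanmax(z[blue]));
for lo,hi in((.045,.058),(.052,.058),(.061,.07),(.02,.07)):
    m=blue&(z>lo)&(z<hi); print("blue",lo,hi,rect(P,m) if m.sum()>3 else 0)
n,l=cv2.connectedComponents(((red|blue)).astype(np.uint8));
m=red&(z>.008)&(z<.016);Q=P[m];print("foot mean",Q.mean(0),rect(P,m))
gray=(f.max(-1)-f.min(-1)<20)
m=tub&gray&(z>.035)&(z<.046);print("rim",rect(P,m),np.median(z[m]))
tr=(x>.33)&(x<.56)&(y>0)&(y<.2)&(f.max(-1)<60)
m=cv2.morphologyEx(tr.astype(np.uint8),cv2.MORPH_OPEN,np.ones((3,3)))>0;print("tray",rect(P,m))
m=(x>.28)&(x<.53)&(y>-.25)&(y<-.02)&(z>.03)&(z<.05)&(f.max(-1)<60);print("handle",rect(P,m))
E
python3 m1.py pics/wrist1.npz
python3 - <<'E'
import cv2
i=cv2.imread("pics/wrist1.png")[130:280,190:330];cv2.imwrite("pics/w1c.png",cv2.resize(i,None,fx=4,fy=4,interpolation=2))
E
```

```text
blue max z 0.2919036347488619
blue 0.045 0.058 (array([618.8,  93.3]), array([18.5,  0.6]), 7.4, 61)
blue 0.052 0.058 (array([618.8,  93.2]), array([18.2,  0.5]), 6.8, 26)
blue 0.061 0.07 (array([620. ,  84.3]), array([21.4, 17.6]), 8.6, 297)
blue 0.02 0.07 (array([620. ,  84.7]), array([21.4, 18.4]), 8.2, 645)
foot mean [0.61818304 0.09044078 0.01243641] (array([619.1,  86.9]), array([43.9, 38.7]), 13.2, 674)
rim (array([626.5,  47.7]), array([111.7, 141.6]), 13.0, 2139) 0.0402577576602621
tray (array([467.2, 101.8]), array([169.9, 120.7]), 14.1, 10500)
handle (array([ 424.3, -125.9]), array([81.5, 14. ]), 83.0, 483)
```

View pics/w1c.png

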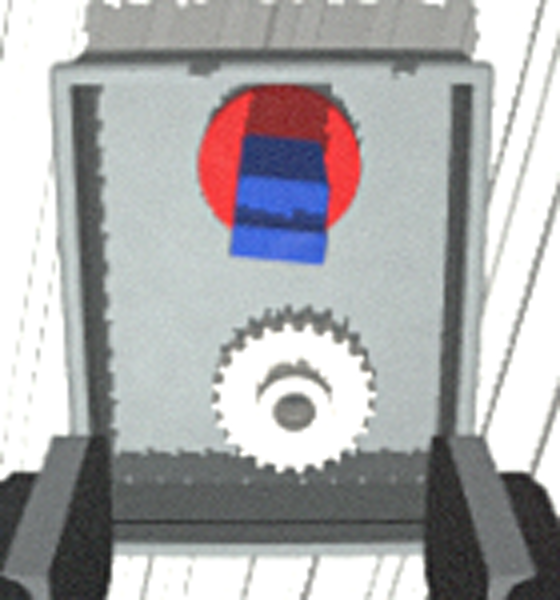

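```bash
python3 -c "
from h import *
units([.620,.0843,.042],8.5)"
```

```text
now [0.6184 0.081  0.1979] [1.7997e+02 1.2000e-01 1.2970e+01] open 0.0426 t 1.9 F [0.1 0.7 0.3] -> units [ 0.11 -0.12  6.24] turn 0.74
```

>>> arm_command --increments '[[[0.1,-0.12,0.5],0.7],[[0.1,-0.12,1.5],0.74],[[0.1,-0.12,2.5],0.74],[[0.1,-0.12,3.3],0.74],[[0.1,-0.12,3.6],0.74]]'

```text
time: 2.4
ee_pos: [0.6183, 0.0854, 0.1062]
tcp_rot: [180.0, 0.3, 8.6]
wrist_force: [-0.5, 0.7, -0.1]
opening: 0.0428
```

```bash
python3 look.py wrist 2; python3 m1.py pics/wrist2.npz;  python3 -c "
from h import *
units([.620,.0843,.042],8.5)"
```

```text
2.4 [0.61831878 0.08540878 0.10621032] [179.97013284   0.25956927   8.63905174] 0.042764887020300846
blue max z 0.19983328181058382
blue 0.045 0.058 (array([618.9,  93.2]), array([20. ,  1.4]), 6.6, 203)
blue 0.052 0.058 (array([618.8,  93.2]), array([19.3,  1.2]), 7.5, 92)
blue 0.061 0.07 (array([619.7,  84.2]), array([21.9, 18.1]), 10.4, 644)
blue 0.02 0.07 (array([619.9,  84.5]), array([21.9, 18.6]), 7.8, 1545)
foot mean [0.61890273 0.09094377 0.01243618] (array([619.8,  86.5]), array([44.1, 37.6]), 9.8, 1198)
rim (array([626. ,  47.9]), array([110.6, 141.6]), 13.1, 3180) 0.04019295469027668
tray (array([461. , 100.6]), array([186.8, 121.7]), 14.3, 15014)
handle (array([425.2, -90.1]), array([17.4,  9. ]), 42.2, 94)
now [0.6185 0.0852 0.1061] [179.97   0.27   8.62] open 0.0428 t 2.45 F [ 0.9 -0.2 -0.8] -> units [0.07 0.04 2.56] turn 0.02
```

View pics/wrist2.png

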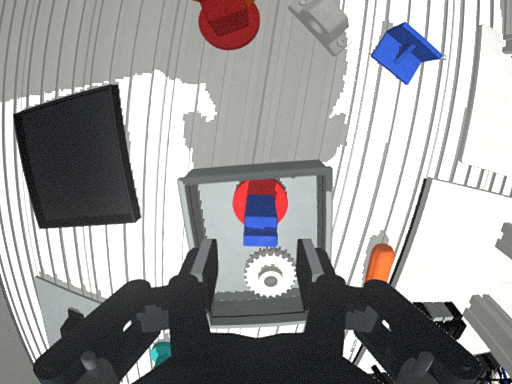

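Stem is centred between the fingers (stem at (261,230), fingers at 205 and 312), yaw about 8.5°. Descending and gripping.

>>> arm_command --increments '[[[0.06,0.04,0.7],0],[[0.06,0.04,1.4],0],[[0.06,0.04,2.1],0],[[0.06,0.04,2.55],0],[[0.06,0.04,2.55],0]]'

```text
time: 2.95
ee_pos: [0.6191, 0.0847, 0.0417]
tcp_rot: [180.0, 0.3, 8.7]
wrist_force: [1.1, 0.2, -0.5]
opening: 0.0427
```

>>> arm_command --increments '[[[0,0,0],0],[[0,0,0],0],[[0,0,0],0],[[0,0,0],0]]' --claw 1.0 --force 30

```text
time: 3.35
ee_pos: [0.6198, 0.0849, 0.0431]
tcp_rot: [180.0, 0.2, 8.7]
wrist_force: [-0.9, 0.9, 6.5]
opening: 0.0211
```

```bash
python3 look.py wrist 3; python3 m1.py pics/wrist3.npz
```

```text
3.35 [0.61978505 0.08487771 0.04308296] [179.98055662   0.23055848   8.66144931] 0.02114342140220566
blue max z 0.1336103415467758
blue 0.045 0.058 (array([617.4,  93.4]), array([23. ,  5.9]), 7.5, 614)
blue 0.052 0.058 (array([617.3,  91.8]), array([ 5.8, 23.2]), 88.7, 321)
blue 0.061 0.07 (array([619.1,  85.5]), array([22.3, 21.7]), 8.5, 1323)
blue 0.02 0.07 (array([624.5,  86.3]), array([35.2, 22. ]), 7.7, 3568)
foot mean [0.61799999 0.09392095 0.01254241] (array([618.1,  91.1]), array([44.4, 22.1]), 9.0, 1333)
rim (array([623.,  60.]), array([111.5, 116.8]), 13.0, 4719) 0.04027975830929465
tray (array([468.4, 102.2]), array([172.1, 122.3]), 14.2, 15517)
handle (array([ 426.7, -102.2]), array([35.4, 14.5]), 82.7, 328)
```

View pics/wrist3.png

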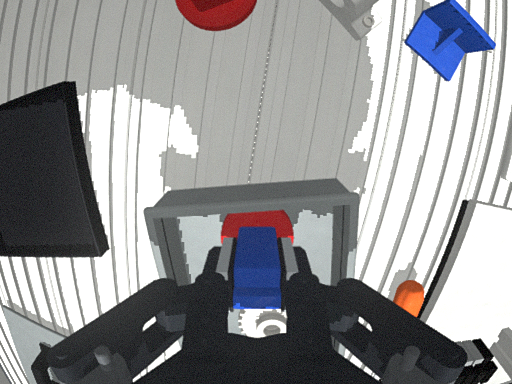

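Stem gripped (opening 21 mm), foot flat. Lifting straight up.

>>> arm_command --increments '[[[0,0,-0.4],0],[[0,0,-1.2],0],[[0,0,-2.2],0],[[0,0,-3.2],0],[[0,0,-4.0],0]]'

```text
time: 3.9
ee_pos: [0.6204, 0.085, 0.1455]
tcp_rot: [180.0, 0.1, 8.7]
wrist_force: [0.1, 0.4, -0.1]
opening: 0.0217
```

```bash
python3 look.py wrist 4;python3 look.py side 4;  python3 -c "
from h import *
units([.443,.094,.120],8.5)"
```

```text
3.9 [0.62038124 0.08497172 0.14546745] [1.79979439e+02 1.47913908e-01 8.65976430e+00] 0.02167428347689519
3.95 [0.62137236 0.08508272 0.14889515] [ 1.79974729e+02 -8.98247339e-02  8.65660349e+00] 0.0215560494260073
now [0.6215 0.0851 0.1471] [ 1.7998e+02 -7.0000e-02  8.6600e+00] open 0.0215 t 4.0 F [ 0.5 -0.6 -0.1] -> units [-7.01 -1.43  1.07] turn 0.03
```

View pics/wrist4.png

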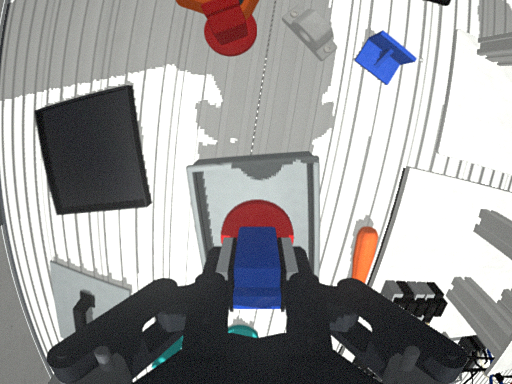

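View pics/side4.png

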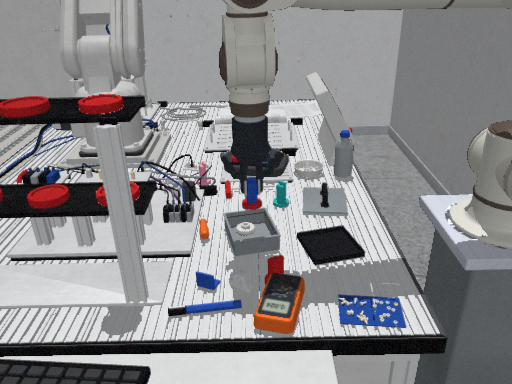

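The spindle is held upright, clear of the tub, and the gear is still in the tub. Next: over the tray.

>>> arm_command --increments '[[[-1.2,-0.3,0],0],[[-2.8,-0.6,0],0],[[-4.5,-1.0,0.2],0],[[-6.0,-1.3,0.5],0],[[-7.0,-1.43,1.0],0]]'

```text
time: 4.5
ee_pos: [0.441, 0.0942, 0.1215]
tcp_rot: [180.0, -0.1, 8.7]
wrist_force: [0.4, -0.3, 0.4]
opening: 0.0217
```

>>> arm_command --increments '[[[0,0,0],0],[[0,0,0.5],0],[[0,0,1.0],0]]'

```text
time: 4.8
ee_pos: [0.442, 0.0942, 0.0958]
tcp_rot: [180.0, -0.2, 8.7]
wrist_force: [0.3, -0.3, -1.0]
opening: 0.0215
```

```bash
python3 look.py scene 5;  python3 -c "
from h import *
units([.443,.094,.043],8.5)"
```

```text
4.8 [0.44204395 0.09420535 0.09584921] [ 1.79980981e+02 -1.50805447e-01  8.66914491e+00] 0.021529686772259464
now [0.441  0.094  0.0933] [1.7997e+02 6.0000e-02 8.6700e+00] open 0.0214 t 4.85 F [ 0.5 -0.6 -2.5] -> units [0.08 0.01 2.01] turn 0.03
```

View pics/scene5.png

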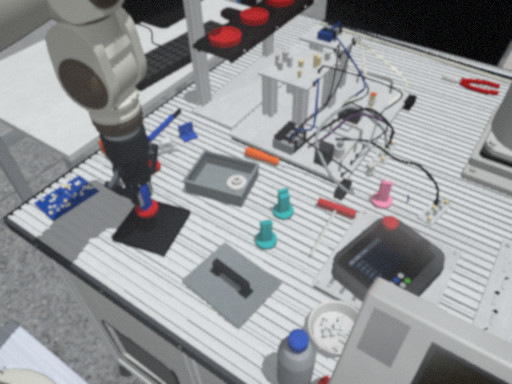

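Spindle above the tray at (148,208). Lowering, slowly at the end.

>>> arm_command --increments '[[[0.05,0,0.6],0],[[0.05,0,1.2],0],[[0.05,0,1.6],0],[[0.05,0,1.8],0],[[0.05,0,1.8],0]]'

```text
time: 5.35
ee_pos: [0.4419, 0.094, 0.0476]
tcp_rot: [180.0, 0.1, 8.7]
wrist_force: [-0.2, -0.1, -0.3]
opening: 0.0218
```

```bash
python3 -c "
from h import *
units([.443,.094,.043],8.5)"
```

```text
now [0.4419 0.094  0.0476] [1.7996e+02 1.3000e-01 8.6600e+00] open 0.0218 t 5.35 F [-0.2 -0.1 -0.3] -> units [0.04 0.01 0.18] turn 0.03
```

>>> arm_command --increments '[[[0,0,0.05],0],[[0,0,0.1],0],[[0,0,0.15],0],[[0,0,0.18],0],[[0,0,0.18],0]]'

```text
time: 5.85
ee_pos: [0.4419, 0.094, 0.0431]
tcp_rot: [180.0, 0.1, 8.7]
wrist_force: [-0.6, 0.3, 0.2]
opening: 0.0213
```

```bash
python3 look.py side 6;python3 look.py wrist 6
python3 - <<'E'
from h import *
c=dict(np.load("pics/side6.npz"));P=cloud(c);f=c["frame"].astype(int);x,y,z=P[...,0],P[...,1],P[...,2]
m=(f[...,0]>1.6*f[...,2])&(x>.38)&(x<.5)&(y>.03)&(y<.16);print(m.sum(),np.round(np.nanpercentile(z[m],[2,50,98]),4))
i=cv2.imread("pics/side6.png")[200:275,280:380];cv2.imwrite("pics/s6c.png",cv2.resize(i,None,fx=7,fy=7,interpolation=2))
units([.443,.094,.043],8.5)
E
```

```text
5.85 [0.44187561 0.09402057 0.04313053] [1.79964662e+02 1.26812037e-01 8.66027507e+00] 0.021256494726799278
5.9 [0.44188417 0.09400074 0.04316276] [1.79961999e+02 1.26377046e-01 8.65937098e+00] 0.021718594047097525
195 [0.0015 0.0107 0.0144]
now [0.4419 0.094  0.0432] [1.7996e+02 1.2000e-01 8.6600e+00] open 0.0213 t 5.95 F [0.6 0.2 0. ] -> units [0.04 0.01 0.01] turn 0.03
```

View pics/s6c.png

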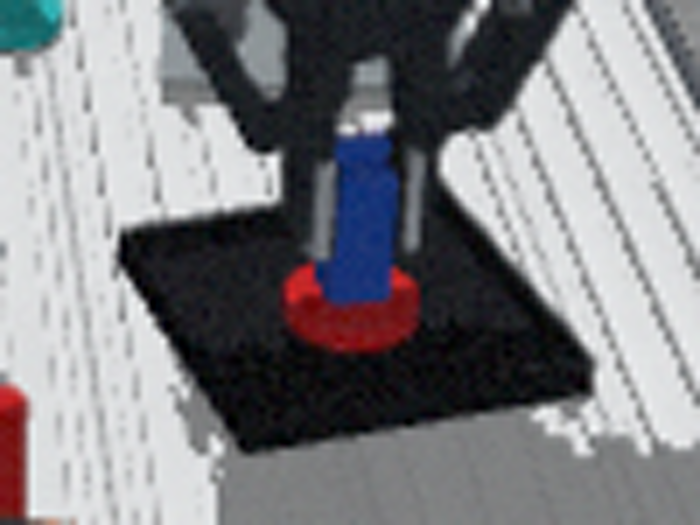

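The foot appears at the tray floor (median z 11 mm) but shows no contact force yet; creep down.

>>> arm_command --increments '[[[0,0,0.02],0],[[0,0,0.04],0],[[0,0,0.06],0],[[0,0,0.06],0]]'

```text
time: 6.35
ee_pos: [0.442, 0.094, 0.043]
tcp_rot: [180.0, 0.1, 8.7]
wrist_force: [-5.4, -1.5, 12.4]
opening: 0.0213
```

Contact (12 N). Ease off slightly and release gradually.

>>> arm_command --increments '[[[0,0,0.0],0],[[0,0,-0.02],0],[[0,0,-0.02],0]]'

```text
time: 6.65
ee_pos: [0.442, 0.094, 0.0434]
tcp_rot: [180.0, 0.1, 8.7]
wrist_force: [-0.5, 0.2, -0.4]
opening: 0.0214
```

>>> arm_command --increments '[[[0,0,0],0],[[0,0,0],0],[[0,0,0],0],[[0,0,0],0]]' --claw 0.1

```text
time: 7.05
ee_pos: [0.442, 0.094, 0.0433]
tcp_rot: [180.0, 0.1, 8.7]
wrist_force: [0.4, 0.3, 0.2]
opening: 0.0383
```

>>> arm_command --increments '[[[0,0,-0.4],0],[[0,0,-1.2],0],[[0,0,-2.2],0],[[0,0,-3.2],0],[[0,0,-4.0],0]]'

```text
time: 7.55
ee_pos: [0.4424, 0.0941, 0.1457]
tcp_rot: [180.0, -0.0, 8.7]
wrist_force: [-0.1, 0.5, -0.3]
opening: 0.0383
```

```bash
python3 look.py scene 7;python3 look.py wrist 7
python3 - <<'E'
from h import *
c=dict(np.load("pics/wrist7.npz"));P=wcloud(c);f=c["frame"].astype(int);x,y,z=P[...,0],P[...,1],P[...,2]
m=(f[...,2]>1.5*f[...,0])&(x>.36)&(x<.52)&(y>.01)&(y<.17)&(z>.06)&(z<.072);print(rect(P,m),np.median(z[m]))
from workcell import get_obs
units([.4235,-.128,.15],-7)
E
```

```text
7.55 [0.4424123  0.09414539 0.14565541] [ 1.79969448e+02 -7.36704121e-03  8.65821639e+00] 0.03828113873439046
7.6 [0.44341832 0.09437135 0.14863565] [179.98354179  -0.22239248   8.65970353] 0.03824119332997172
(array([441.4,  93.6]), array([21.7, 17.9]), 7.5, 617) 0.0646360594364637
now [0.4434 0.0944 0.1468] [179.98  -0.19   8.66] open 0.0387 t 7.65 F [ 0.3  0.1 -0.4] -> units [-2.13  8.67 -0.13] turn 2.61
```

View pics/wrist7.png

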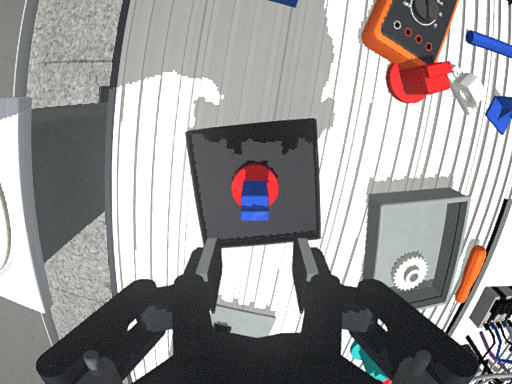

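View pics/scene7.png

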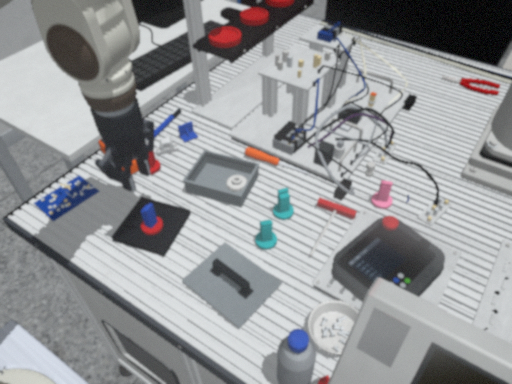

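Spindle stands upright mid-tray; only the gear is in the tub. Now to the lid.

>>> arm_command --increments '[[[-0.4,1.6,0],0.5],[[-0.8,3.4,0],1.0],[[-1.3,5.2,0],1.6],[[-1.7,7.0,0],2.2],[[-2.13,8.67,0],2.6]]'

```text
time: 8.15
ee_pos: [0.4228, -0.1297, 0.1465]
tcp_rot: [-180.0, -0.2, -7.1]
wrist_force: [0.5, 0.2, -0.2]
opening: 0.0385
```

>>> arm_command --increments '[[[0,0,0],0],[[0,0,0],0]]'

```text
time: 8.35
ee_pos: [0.4223, -0.1305, 0.146]
tcp_rot: [-179.9, -0.1, -7.2]
wrist_force: [-0.3, 0.9, 0.8]
opening: 0.0385
```

```bash
python3 look.py wrist 8
python3 - <<'E'
from h import *
c=dict(np.load("pics/wrist8.npz"));P=wcloud(c);f=c["frame"].astype(int);x,y,z=P[...,0],P[...,1],P[...,2]
L=(x>.32)&(x<.53)&(y>-.24)&(y<-.02)
m=L&(z>.033)&(z<.048)&(f.max(-1)<70);print("handle",rect(P,m),np.median(z[m]))
m=L&(z>.007)&(z<.0135)&(f.max(-1)<125);m=cv2.morphologyEx(m.astype(np.uint8),cv2.MORPH_OPEN,np.ones((3,3)))>0;print("plate",rect(P,m))
units([.4235,-.128,.027],-7)
E
```

```text
8.35 [ 0.42227591 -0.13054153  0.14601382] [-1.79946600e+02 -1.47085010e-01 -7.22850218e+00] 0.03847531318529997
handle (array([ 471.8, -134. ]), array([ 83. , 112.8]), 82.5, 1533) 0.04224503257206538
plate (array([ 423.1, -127.9]), array([147.7, 117.8]), 83.2, 15633)
now [ 0.4225 -0.1297  0.1461] [-1.7994e+02 -1.5000e-01 -7.1200e+00] open 0.0383 t 8.4 F [ 0.3  0.6 -0.3] -> units [ 0.02 -0.07  4.76] turn -0.02
```

View pics/wrist8.png

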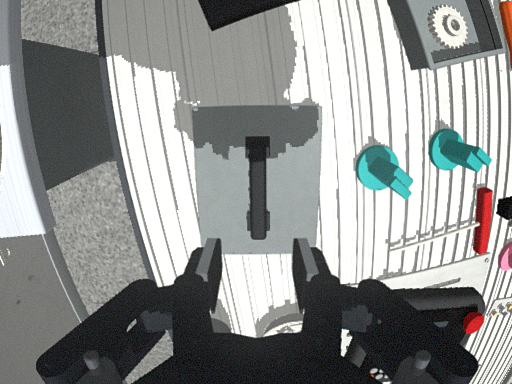

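Plate measured 147.7×117.8 at (0.423,-0.128), lid yaw -6.8°; handle is centred in picture column 258. Descend and grip.

>>> arm_command --increments '[[[0.02,-0.07,1.2],-0.05],[[0.02,-0.07,2.6],-0.05],[[0.02,-0.07,3.8],-0.05],[[0.02,-0.07,4.5],-0.05],[[0.02,-0.07,4.7],-0.05]]'

```text
time: 8.9
ee_pos: [0.4225, -0.1261, 0.0265]
tcp_rot: [-179.9, 0.0, -6.7]
wrist_force: [-0.5, -0.7, -0.6]
opening: 0.0388
```

>>> arm_command --increments '[[[0,0,0.08],0],[[0,0,0.08],0]]'

```text
time: 9.1
ee_pos: [0.4228, -0.1255, 0.025]
tcp_rot: [-179.9, 0.0, -6.6]
wrist_force: [-0.3, -0.9, 0.1]
opening: 0.0381
```

>>> arm_command --increments '[[[0,0,0],0],[[0,0,0],0],[[0,0,0],0],[[0,0,0],0],[[0,0,0],0]]' --claw 1.0 --force 80

```text
time: 9.6
ee_pos: [0.4236, -0.1255, 0.0262]
tcp_rot: [-179.9, -0.1, -6.6]
wrist_force: [-1.2, 1.9, 5.6]
opening: 0.0125
```

```bash
python3 look.py wrist 9
python3 - <<'E'
from h import *
c=dict(np.load("pics/wrist9.npz"));P=wcloud(c);f=c["frame"].astype(int);x,y,z=P[...,0],P[...,1],P[...,2]
L=(x>.32)&(x<.53)&(y>-.24)&(y<-.02)
m=L&(z>.007)&(z<.0135)&(f.max(-1)<125);m=cv2.morphologyEx(m.astype(np.uint8),cv2.MORPH_OPEN,np.ones((3,3)))>0;print("plate",rect(P,m))
units([.4235,-.128,.150],-7)
E
```

```text
9.6 [ 0.42356321 -0.12549259  0.02619434] [-1.79881410e+02 -9.77065487e-02 -6.58501303e+00] 0.012471372140211334
plate (array([435.2, -91.9]), array([130.1, 144.9]), 37.5, 21163)
now [ 0.4236 -0.1255  0.0262] [-1.7988e+02 -1.0000e-01 -6.5900e+00] open 0.0127 t 9.65 F [-0.9  2.4  6.6] -> units [ 0.02  0.09 -4.95] turn 0.07
```

View pics/wrist9.png

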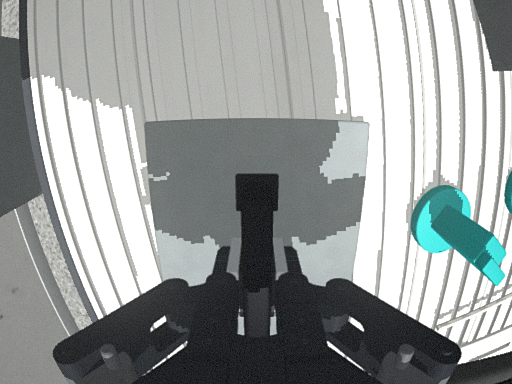

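>>> arm_command --increments '[[[0,0,-0.4],0],[[0,0,-1.2],0],[[0,0,-2.4],0],[[0,0,-3.8],0],[[0,0,-5.0],0]]'

```text
time: 10.15
ee_pos: [0.4232, -0.1258, 0.1535]
tcp_rot: [-179.9, -0.1, -6.6]
wrist_force: [0.8, -0.3, -3.0]
opening: 0.0127
```

>>> arm_command --increments '[[[0,0,0],0],[[0,0,0],0]]'

```text
time: 10.35
ee_pos: [0.4235, -0.126, 0.1541]
tcp_rot: [-179.9, -0.2, -6.6]
wrist_force: [-0.3, 0.2, -2.1]
opening: 0.0126
```

```bash
python3 look.py wrist 10; python3 look.py scene 10
cat > lid.py <<'E'
import sys
from h import *
c=dict(np.load(sys.argv[1]));P=wcloud(c);f=c["frame"].astype(int)
# lid pixels in the tool frame
R=Ro.from_euler("xyz",c["rot"],degrees=True).as_matrix();T=(P-c["ee"])@R
m=(T[...,2]>.008)&(T[...,2]<.026)&(abs(T[...,0])<.09)&(abs(T[...,1])<.12)&(f.max(-1)<200)&(f.min(-1)>35)
m=cv2.morphologyEx(m.astype(np.uint8),cv2.MORPH_OPEN,np.ones((3,3)))>0
Q=T[m];A=np.c_[Q[:,:2],np.ones(len(Q))]
s=np.linalg.lstsq(A,Q[:,2],rcond=None)[0];e=Q[:,2]-A@s
k=abs(e)<.003;s=np.linalg.lstsq(A[k],Q[k,2],rcond=None)[0]
print("tool-frame lid top z=%.4f slope x %.2f y %.2f deg"%(s[2],*np.degrees(s[:2])),len(Q))
print("x edges",np.round(np.percentile(Q[:,0],[0,.5,99.5,100]),4),"ymin",np.round(np.percentile(Q[:,1],[0,.5]),4))
# edge lines x
for lo in(-.07,-.06,-.05,-.04,-.03,-.02):
    q=Q[(Q[:,1]>lo)&(Q[:,1]<lo+.01)];print(lo,np.round([q[:,0].min(),q[:,0].max(),(q[:,0].min()+q[:,0].max())/2],4))
for lo in(-.05,-.03,-.01,.01,.03):
    q=Q[(Q[:,0]>lo)&(Q[:,0]<lo+.02)];print("front",lo,np.round(q[:,1].min(),4))
E
python3 lid.py pics/wrist10.npz; python3 -c "
from h import *
units([.6262,.0478,.150],13)"
```

```text
10.35 [ 0.42346222 -0.12598544  0.15410364] [-179.91295337   -0.21967121   -6.60764065] 0.012641653021887644
10.4 [ 0.42294614 -0.12581846  0.15292125] [-1.79891674e+02 -1.09650829e-01 -6.60459770e+00] 0.0125620328021986
tool-frame lid top z=0.0157 slope x -0.05 y -0.06 deg 28432
x edges [-0.0599 -0.0587  0.057   0.0585] ymin [-0.0713 -0.0709]
-0.07 [-0.0597  0.0585 -0.0006]
-0.06 [-0.0597  0.0581 -0.0008]
-0.05 [-0.0596  0.0583 -0.0007]
-0.04 [-0.0599  0.0579 -0.001 ]
-0.03 [-0.0597  0.0576 -0.0011]
-0.02 [-0.0596  0.0578 -0.0009]
front -0.05 -0.0712
front -0.03 -0.0713
front -0.01 -0.0711
front 0.01 -0.0712
front 0.03 -0.0712
now [ 0.4226 -0.1257  0.1523] [-1.7988e+02 -4.0000e-02 -6.6000e+00] open 0.0125 t 10.45 F [-0.6  0.2 -3.4] -> units [ 7.29 -7.83  0.11] turn -3.27
```

View pics/wrist10.png

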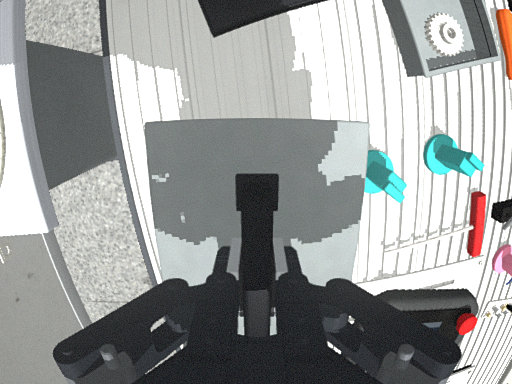

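View pics/scene10.png

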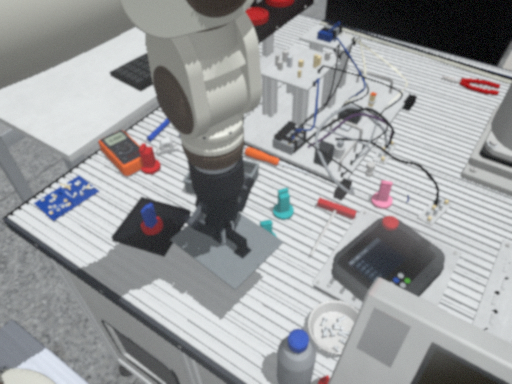

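Lid hangs level (slopes <0.1°), its centre at tool (-0.8, +2.8) mm, underside 19.7 mm ahead of the TCP. Carry over to the tub.

>>> arm_command --increments '[[[1.0,-1.1,0],-0.4],[[2.2,-2.4,0],-1.0],[[3.4,-3.7,0],-1.6],[[4.6,-5.0,0],-2.2],[[5.7,-6.1,0],-2.7]]'

```text
time: 10.95
ee_pos: [0.5823, 0.0111, 0.1507]
tcp_rot: [-179.9, 0.1, 9.8]
wrist_force: [-0.1, -0.2, -1.8]
opening: 0.0129
```

```bash
python3 -c "
from h import *
units([.6264,.0507,.120],13)"
```

```text
now [0.5823 0.0111 0.1507] [-1.7987e+02  8.0000e-02  9.7700e+00] open 0.0129 t 10.95 F [-0.1 -0.2 -1.8] -> units [ 2.01 -1.26  1.23] turn -0.54
```

>>> arm_command --increments '[[[0.7,-0.5,0.3],-0.2],[[1.4,-0.9,0.6],-0.4],[[2.0,-1.26,1.0],-0.54],[[2.0,-1.26,1.23],-0.54],[[2.0,-1.26,1.23],-0.54]]'

```text
time: 11.45
ee_pos: [0.6249, 0.0506, 0.1171]
tcp_rot: [-179.8, 0.3, 13.0]
wrist_force: [-0.5, 0.1, -2.9]
opening: 0.0129
```

```bash
python3 look.py wrist 11; python3 look.py scene 11; python3 look.py side 11; python3 lid.py pics/wrist11.npz; python3 -c "
from h import *
units([.6264,.0507,.068],13)"
```

```text
11.45 [0.62487667 0.05063392 0.1171495 ] [-179.8362541     0.33014786   13.02771465] 0.01294409700702014
11.5 [0.6250529  0.05035946 0.11835418] [-179.84521647    0.24718267   12.99661586] 0.012506890688839865
11.55 [0.625381   0.05016781 0.11932698] [-1.79861884e+02  1.58368390e-01  1.29785694e+01] 0.012762649537399117
tool-frame lid top z=0.0157 slope x -0.04 y -0.11 deg 28414
x edges [-0.0599 -0.0587  0.0572  0.0584] ymin [-0.0715 -0.0712]
-0.07 [-0.0594  0.0584 -0.0005]
-0.06 [-0.0596  0.0584 -0.0006]
-0.05 [-0.0596  0.0581 -0.0007]
-0.04 [-0.0594  0.0581 -0.0006]
-0.03 [-0.0593  0.0578 -0.0008]
-0.02 [-0.0596  0.058  -0.0008]
front -0.05 -0.0715
front -0.03 -0.0715
front -0.01 -0.0714
front 0.01 -0.0714
front 0.03 -0.0714
now [0.6257 0.0502 0.12  ] [-1.7987e+02  9.0000e-02  1.2970e+01] open 0.0128 t 11.6 F [-0.3 -0.1 -3. ] -> units [ 0.04 -0.01  2.08] turn -0.0
```

View pics/wrist11.png

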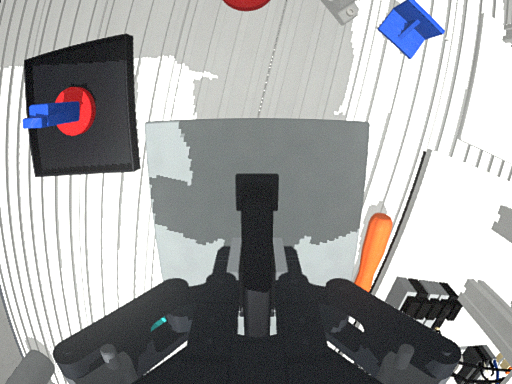

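View pics/side11.png

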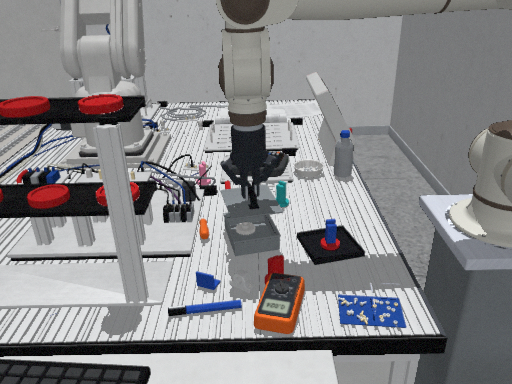

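>>> arm_command --increments '[[[0.03,0,0.5],0],[[0.03,0,1.0],0],[[0.03,0,1.5],0],[[0.03,0,1.9],0],[[0.03,0,2.05],0]]'

```text
time: 12.1
ee_pos: [0.6254, 0.0503, 0.0667]
tcp_rot: [-179.8, 0.2, 13.0]
wrist_force: [-0.4, 0.6, -2.8]
opening: 0.0124
```

>>> arm_command --increments '[[[0,0,0],0],[[0,0,0],0]]'

```text
time: 12.3
ee_pos: [0.6254, 0.0503, 0.0667]
tcp_rot: [-179.8, 0.2, 13.0]
wrist_force: [-0.1, -0.1, -2.3]
opening: 0.0127
```

```bash
python3 -c "
from h import *
units([.6264,.0507,.0597],13)"
```

```text
now [0.6254 0.0503 0.0667] [-179.85    0.24   12.97] open 0.0127 t 12.3 F [-0.1 -0.1 -2.3] -> units [ 0.04 -0.01  0.28] turn -0.01
```

>>> arm_command --increments '[[[0.03,0,0.05],0],[[0.03,0,0.1],0],[[0.03,0,0.15],0],[[0.03,0,0.2],0],[[0.03,0,0.24],0]]'

```text
time: 12.8
ee_pos: [0.6261, 0.0505, 0.0606]
tcp_rot: [-179.8, 0.2, 13.0]
wrist_force: [-0.4, 0.9, -1.9]
opening: 0.0125
```

```bash
python3 look.py side 12; python3 look.py scene 12
python3 - <<'E'
from h import *
units([.6264,.0507,.0597],13)
i=cv2.imread("pics/side12.png")[170:270,190:310];cv2.imwrite("pics/s12c.png",cv2.resize(i,None,fx=6,fy=6,interpolation=2)[:600])
E
```

```text
12.8 [0.62606893 0.05049852 0.06059256] [-179.84602479    0.24027735   12.97297917] 0.0125040713300772
12.85 [0.62602842 0.05049251 0.0605102 ] [-179.84571954    0.24700407   12.97303506] 0.012400840399812768
now [0.6261 0.0505 0.0606] [-179.85    0.24   12.97] open 0.0126 t 12.9 F [-0.   0.4 -2.9] -> units [ 0.01 -0.01  0.04] turn -0.01
```

View pics/s12c.png

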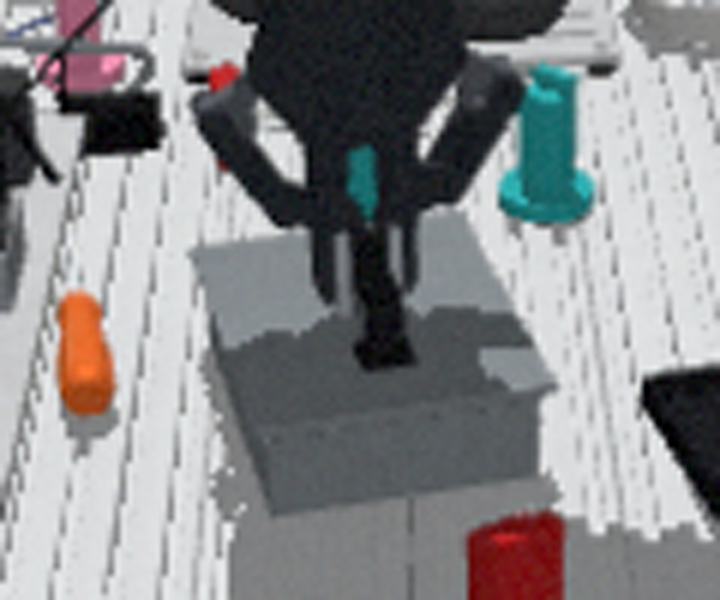

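The bead is inside the tub and the lid is about 1 mm from home. Creep to contact.

>>> arm_command --increments '[[[0,0,0.02],0],[[0,0,0.04],0],[[0,0,0.06],0],[[0,0,0.06],0]]'

```text
time: 13.3
ee_pos: [0.6261, 0.0505, 0.0603]
tcp_rot: [-179.9, 0.2, 13.0]
wrist_force: [-4.5, -0.6, 6.2]
opening: 0.0124
```

>>> arm_command --increments '[[[0,0,0.03],0],[[0,0,0.03],0]]'

```text
time: 13.5
ee_pos: [0.6261, 0.0505, 0.0603]
tcp_rot: [-179.9, 0.2, 13.0]
wrist_force: [-4.3, 0.4, 6.3]
opening: 0.0128
```

>>> arm_command --increments '[[[0,0,0],0],[[0,0,0],0],[[0,0,0],0],[[0,0,0],0]]' --claw 0.1 --force 20

```text
time: 13.9
ee_pos: [0.6261, 0.0505, 0.0601]
tcp_rot: [-179.9, 0.2, 13.0]
wrist_force: [-0.1, 0.3, -0.1]
opening: 0.0383
```

>>> arm_command --increments '[[[0,0,-0.3],0],[[0,0,-1.0],0],[[0,0,-2.0],0],[[0,0,-3.0],0],[[0,0,-4.0],0]]'

```text
time: 14.4
ee_pos: [0.6264, 0.0503, 0.1617]
tcp_rot: [-179.9, 0.1, 13.0]
wrist_force: [0.3, -0.5, -0.7]
opening: 0.0382
```

>>> arm_command --increments '[[[0,0,-0.8],0],[[0,0,-1.6],0],[[0,0,-1.6],0],[[0,0,-1.6],0]]'

```text
time: 14.8
ee_pos: [0.6268, 0.0503, 0.2019]
tcp_rot: [-179.9, 0.1, 13.0]
wrist_force: [0.1, -0.4, 0.2]
opening: 0.0387
```

```bash
python3 look.py wrist 13; python3 look.py scene 13; python3 look.py side 13
python3 - <<'E'
from h import *
for n,fn in(("wrist",wcloud),("scene",cloud),("side",cloud)):
    c=dict(np.load(f"pics/{n}13.npz"));P=fn(c);f=c["frame"].astype(int);x,y,z=P[...,0],P[...,1],P[...,2]
    m=(x>.53)&(x<.73)&(y>-.06)&(y<.16)&(z>.037)&(z<.052)
    m=cv2.morphologyEx(m.astype(np.uint8),cv2.MORPH_OPEN,np.ones((3,3)))>0
    Q=P[m];q=Q[:,:2]-[.6262,.0478];A=np.c_[q,np.ones(len(q))];s=np.linalg.lstsq(A,Q[:,2],rcond=None)[0]
    e=Q[:,2]-A@s;k=abs(e)<.003;s=np.linalg.lstsq(A[k],Q[k,2],rcond=None)[0]
    print(n,"lid top",rect(P,m),"z %.4f"%s[2],"slopes deg",np.round(np.degrees(s[:2]),2))
    m=(f[...,2]>1.5*f[...,0])&(x>.36)&(x<.52)&(y>.01)&(y<.17)&(z>.03)
    if m.sum()>3: print("spindle",rect(P,m&(z>.058)),"zmax",np.nanmax(z[m]))
E
```

```text
14.8 [0.62678143 0.05027089 0.20186031] [-1.79870047e+02  9.73672265e-02  1.29719463e+01] 0.03871309463106278
14.85 [0.62641925 0.05025158 0.20092807] [-179.8574836     0.18778906   12.9721294 ] 0.03806954222496317
14.9 [0.62623735 0.05020182 0.20049651] [-179.85051854    0.23124086   12.96938283] 0.038652308862135505
wrist lid top (array([626.4,  47.9]), array([118.9, 147.6]), 13.0, 14017) z 0.0446 slopes deg [0.12 0.04]
spindle (array([442.3,  93. ]), array([22.9, 18.1]), 8.9, 351) zmax 0.0706744906968943
scene lid top (array([626.4,  48.2]), array([120.4, 149. ]), 13.4, 2092) z 0.0447 slopes deg [0.06 0.01]
spindle (array([440.8,  92.5]), array([22.9, 18.1]), 8.1, 89) zmax 0.07103302260977284
side lid top (array([625.9,  47.7]), array([118.3, 152.1]), 12.9, 1450) z 0.0440 slopes deg [ 0.02 -0.02]
spindle (array([441.5,  93.5]), array([17.3, 23.3]), 76.2, 69) zmax 0.07002710307760387
```

View pics/wrist13.png

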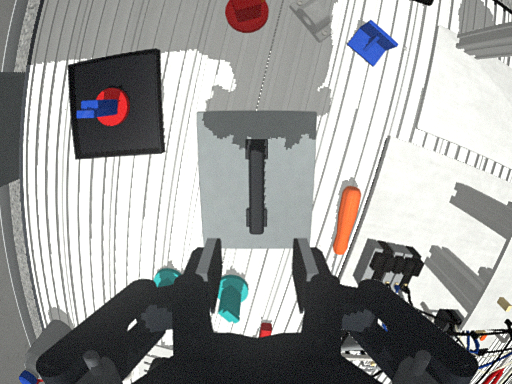

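View pics/side13.png

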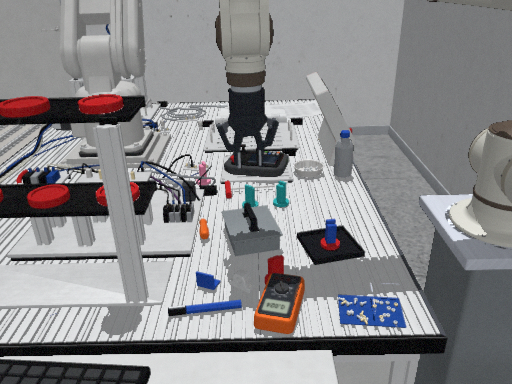

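The lid's top lies at 44–45 mm in all three views with slopes ≤0.12°, centred on the tub. The spindle (wrist view, (110,107)) stands upright in the tray. The look-alikes are untouched and the arm is clear, so I'm handing in.

```bash
python3 -c "
from workcell import job_done
print(job_done())"
```

```text
the job is handed in; nothing more can be done
None
```

I took the tall spindle out of the tub, stood it upright in the middle of the square tray, left the gear in the tub and put the lid on. The job was handed in at 14.9 s on the robot's clock, with the arm clear of everything.

- **Lid:** its top measured 44.0–44.7 mm high in all three cameras, against 44 mm when fully home. Its slope was at most 0.12° and it was centred on the tub within about 0.5 mm, at the tub's 13° yaw.
- **Spindle:** it stands upright at about (0.442, 0.093), with its top at about 68–71 mm, as expected.
- **Gear:** it was in the tub in the last view before the lid went on.
- **Look-alikes:** I did not touch them.

The highest wrist force I saw was about 14 N, as the spindle touched down in the tray. No check failed. The early tray and handle readings from the wrist camera were spoiled by dark surroundings, so I used the scene- and side-camera readings for the tray and a later reading of the lid's plate instead.

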